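# Close the quick-release jaw of a board holder

## Robot

A 7-joint arm with a two-finger parallel gripper is mounted at the origin on a cart in front of the work surface, level with it; the furniture and walls round the work are solid. World frame = base frame: x ahead of the robot, y to its left, z up, the work surface at z = 0. Lengths are in m, angles in rad, forces in N, time in s.
With the tool pointing down it reaches from about 0.425 to 0.8 m from the base axis. Payload 8.3 kg.
Tool frame: the origin (TCP) lies midway between the tips of the shut fingers; the grasp point (between the pads) lies 19 mm behind it (ctrl.grip_point_offset is the distance from the TCP to the grasp point, in m); z points along the fingers, y is the line along which they close (so a half turn about z gives the same grasp; the last joint's range is limited). The gripper opens to 85 mm and grips with 20 to 120 N. Pads are 22 mm wide; open, the fingers measure 114 mm over their backs; the gripper's body (76 mm by 85 mm) begins 54 mm behind the grasp point. The pads swing forward as they close: fully open they stand 13 mm farther back than shut.
Start: joints at [1.25, 0.383, 0.016, 1.37, -0.006, 1.388, -0.046], TCP at [0.159, -0.604, 0.231] pointing down, gripper open.
Joint ranges: [-2.95, 2.95], [-0.25, 2.06], [-1.52, 1.56], [0.18, 2.33], [-1.44, 4.58], [0.02, 2.06], [-3.01, 3.01]. Speed limits (rad/s): [2.39, 2.39, 3.01, 3.01, 3.14, 3.14, 3.14].

## Interface

Orientations are given as a rotation vector (axis times angle).
In Python, from bench import ctrl, optics, spot_in, masks_of, tip_of gives the robot as it stands.
- The arm moves only by the tool servo_tool, never from a script. Its argument "targets" is a list of rows, each a list of 7 numbers: the shift along the tool's x, y, z scaled (see below), then the turn, a rotation vector about the tool's x, y, z scaled (see below), then the opening, from -1 (shut) to 1 (fully open). In form: [[tx, ty, tz, rx, ry, rz, fingers], ...]. A call has 1 to 8 rows; each row shifts and turns the commanded pose from where the row before left it, along the tool's axes as they then stand; what a row does not reach is not made up. The controller multiplies each number of a shift by 0.05 m and each number of a turn by 2 pi rad. A row lasts 1/8 s, in which the tool goes at most 62.5 mm and 10.7 degrees, less where a joint would pass 70% of its speed; a pose out of reach is approached as far as the arm can. A call with a number of a shift or a turn outside -1 to 1 is refused whole. A call with a gripper value outside its range is refused whole. The fingers move at their own pace and stop on an object; "newtons" is the grip in N (left out, the last holds). Time passes only in rows, so rows that do not move let the fingers close. It gives the time, the measured TCP pose, the force, the opening and the grip force at its end, in the units of the state.
- ctrl.read_state(): the state, without advancing time (a new reading comes with each control period).
- optics.snapshot(name): name is "scene" or "side" or "wrist"; returns a dict with "frame" (400x640x3 uint8, red, green, blue), "mtx" (3x3 intrinsics, pixels), "R" (3x3) and "t" (3): a world point X has camera coordinates R X + t. Camera axes: x right, y down, z forward; pixel columns grow to the right and rows downward; lengths in m; the calibration is good to about 2 mm. The wrist camera is an equidistant fisheye: a pixel r from the principal point sees the ray r / f radians off the axis. A picture is of the moment at which its call begins. There is no depth.
- ctrl.sign_off(): hands the job in; it is judged then, once.
Trained networks look in a picture, given as the dict that the camera call returned (one of the last four; its "shot" number tells which), for a name from the list of things; names that differ only in an ending like _2 or _b are one class to them, and where a whole thing is asked for, a point or a joint stands for the part that bears it (a point fixed in the world has none). Each returns a list of dicts, best first, with "p" (0 to 1); they miss things now and then, are a little off and sometimes report something else, mostly with a low value. They report only what shows in the picture. A call takes as long as a camera call. They do not tell look-alikes from the thing itself.
- spot_in(picture, target): "box" ([left, top, right, bottom] in pixels, round what is visible of it).
- masks_of(picture, target): "mask" (400x640 bool, what is visible of it) and "box" ([left, top, right, bottom] in pixels, round what is visible of it).
- tip_of(picture, target): "location" ([row, column] in pixels: a listed point, or the origin of a listed thing).
The state is a dict: "time_s": time; "q": joint angles; "qvel": joint speeds; "effort": joint torques, N m; "position": TCP position; "orientation": TCP orientation; "contact_force": force on the tool from outside, world axes, zero at the start; "torque": the same for the moment, N m; "opening": opening from 0.0 (shut) to 1.0 (fully open); "finger_force": force on a finger pad.
Only numpy, scipy, OpenCV 4.12 (cv2) and the standard library are available. Lean on these libraries where they do the work, as an engineer would, in place of code of your own. Each camera call takes 0.05 s, during which the arm holds its last target. There are 200 camera calls.

## Task

Close the board holder on its circuit board: with the fingertips press down the black pad in the middle of the sliding jaw to free the brake, keep it down while you push the jaw fully against the stop block, then let the pad come up so that the brake holds the jaw there with the board caught between both jaws. Never force the jaw along with its brake on. Do not touch or lift the board with the hand, and leave the tools and parts lying around where they are.

Things in the scene. Friction and masses are not known exactly. Their poses are not given: they have to be found in the camera images.
- holder: Board holder, fixed to the bench: slotted aluminium profile 330 mm long (its own y), 60 wide (x), top face 30 above the bench; origin at the centre of its underside, z up. Grey fixed jaw (74 wide, 30 high above the rail top) at the -y end, sliding jaw on the +y half: it closes towards -y. Two nylon strips, 4 mm high, carry the board between them
- fixed_face (a point): Middle of the foot of the fixed jaw's clamping face, on the rail top, 100 mm from the holder's origin towards -y. Each jaw has a lip overhanging 3.5 mm, its underside 8 mm above the rail top; the 2 mm board plate (4 to 6 mm above the rail top) goes under it
- jaw (a joint): Travel of the sliding jaw, m, along the holder's -y: 0 = fully open, 0.100 = against the stop block, its end of travel, where the clamping faces are 61.5 mm apart. Starts between 0 and 0.045. With the pad pressed it slides at 1 to 2 N; with the pad up the brake holds it: roughly 14 N would drag it along
- jaw_face (a point): Middle of the foot of the sliding jaw's clamping face, on the rail top; moves with the jaw. Behind it (holder +y): an upright 12 mm thick, its top 34 mm above the rail top; an open bay 56 mm long, floor 7 mm above the rail top, with the release pad in it; a rear ridge 10 mm thick, 23 mm above the rail top. The jaw is 74 mm wide across the rail
- release (a joint): How far the release pad is pressed, m: 0 = up, brake on; 0.004 = fully down. Sprung: it gives slightly from first touch, the brake comes free at about 5.5 N, 1 mm down, and about 6.5 N takes it fully down; 0.0015 counts as pressed. Let go, it rises by itself and brakes the jaw where it stands
- pad_top (a point): Centre of the top of the release pad (black, ribbed, 40 x 40 mm), 48 mm above the bench when up; moves with pad and jaw. 39 mm behind the jaw's clamping face. The upright's back, which one may push against, stands 27 mm from it towards the fixed jaw and rises 16 mm above the pad; the rear ridge is 29 mm the other way and 5 mm above the pad
- stop_face (a point): Top edge, on the side towards the sliding jaw, of the dark steel stop block (16 x 20 x 20 mm, with a brass thumb screw) clamped to the holder's -x side, 38.5 mm from the holder's origin along -y. The jaw's side skirt comes to rest against it; the clamping face is then level with this point along the rail
- board: Green circuit board 60 x 90 mm, 16 high with its parts, 50 g, loose on the nylon strips between the jaws, its 60 mm side along the rail, a few mm short of the fixed jaw; origin at the centre, 4 mm below the green plate; own x along the 60 mm side. The closing jaw pushes it home, its centre then 69 to 70 mm from the holder's origin along -y
- tweezers: Black tweezers, 122 x 15 x 8 mm, loose on the bench beside the holder; origin at the centre of the underside, long along x
- syringe: Flux syringe, 141 x 24 x 22 mm, loose on the bench; origin at the centre of the underside, long along x
- tub: White screw jar, 40 mm across, 45 high, loose on the bench; origin at the centre of the underside
- tape: Roll of amber tape lying flat, 56 mm across, 12 high, loose; origin at the centre of the underside
- strip: Clear strip with small yellow parts, 34 x 115 x 14 mm, loose; origin at the centre of the underside, long along y
- driver: Screwdriver with a dark grey handle, 135 x 22 x 20 mm, loose; origin at the centre of the underside, long along x
There are look-alikes about, which are no part of the job. Leave any white or yellow look-alike of the board alone.

How it is judged:
On the way, in this order (a step that is already met when the one before it is completed fails the run):
1. the release pad is pressed down (1.5 mm or more) while the jaw is still well open (value of joint release above 0.0015 m and value of joint jaw below 0.07 m), for 0.1 s.
2. the jaw is pushed to the stop block (within 2.5 mm) with the pad still pressed (value of joint jaw above 0.0975 m and value of joint release above 0.001 m), for 0.1 s.
At the end, for the whole second after the job is handed in: The jaw is within 2.5 mm of the stop, the release pad up again within 0.7 mm (brake on), the board flat and still between the jaws with its edges under both lips: square within 0.06 rad, centre 66 to 72.5 mm from the holder's origin along the rail and within 12 mm across (value of joint jaw above 0.0975 m and value of joint release below 0.0007 m and velocity of joint jaw between -0.005 and 0.005 m/s and y of board in the frame of holder between -0.0725 and -0.066 m and x of board in the frame of holder between -0.012 and 0.012 m and height (world z) of board between 0.027 and 0.034 m and angle between the x axis of board and the y axis of holder, either way round below 0.06 rad and angle between board's own z axis and vertical below 0.05 rad and linear speed of board below 0.01 m/s); the robot touches nothing.
It fails at once if the jaw is forced along (faster than 10 mm/s) with its brake on (value of joint release below 0.0004 m and (velocity of joint jaw above 0.01 m/s or velocity of joint jaw below -0.01 m/s)).
It fails at once if the robot touches the board (more than 0.5 N) (contact force between any of the arm, the fingers and board above 0.5 N).
It fails at once if the board is lifted or tipped out of the holder (height (world z) of board above 0.045 m or angle between board's own z axis and vertical above 0.3 rad).
It fails at once if a tool or part lying around is moved more than 20 mm or lifted (distance of any of tweezers, syringe, tub, tape, strip, driver from where it was at the start of the episode above 0.02 m).
It also fails if it takes over 35 s, if anything falls off the work surface, if the arm or the gripper's body presses on something with over 40 N, if the wrist force passes 120 N, or if a joint passes its speed limit or range.

## Working session

There is one attempt and no reset: what is moved stays moved. The work goes in short steps, Python scripts to look and compute and a tool call to move; the robot and the scene stay as the last step left them, time stands still between calls to the robot, and variables do not carry over. Pictures are saved under pics/ and viewed, at most 10 in all, crops included, and the job is handed in when it is done.

Besides the shell and the picture viewer there is one more tool, called after "Emit:" as name(argument=value, ...) on one line, values as JSON. servo_tool: Moves the arm, as the interface text tells. Its arguments: {"type":"object","properties":{"targets":{"type":"array","items":{"type":"array","items":{"type":"number","minimum":-1,"maximum":1}}},"newtons":{"type":"number"}},"required":["targets"]}

```bash
mkdir -p pics; cat > h.py <<'E'
import numpy as np, cv2
from bench import ctrl, optics, spot_in, masks_of, tip_of
def ray(c,loc):
    v,u=loc; K=c["mtx"]; R=np.array(c["R"]); t=np.array(c["t"])
    d=np.array([(u-K[0][2])/K[0][0],(v-K[1][2])/K[1][1],1.])
    d=R.T@d; return -R.T@t, d/np.linalg.norm(d)
def atz(c,loc,z):
    o,d=ray(c,loc); return o+d*(z-o[2])/d[2]
def tri(rs):
    A=sum(np.eye(3)-np.outer(d,d) for o,d in rs); b=sum((np.eye(3)-np.outer(d,d))@o for o,d in rs)
    return np.linalg.solve(A,b)
def save(c,n): cv2.imwrite("pics/"+n,cv2.cvtColor(c["frame"],cv2.COLOR_RGB2BGR))
E
python3 - <<'E'
from h import *
np.set_printoptions(precision=4,suppress=True)
a=optics.snapshot("scene"); b=optics.snapshot("side")
save(a,"scene.png"); save(b,"side.png")
for n in ["holder","fixed_face","jaw_face","pad_top","stop_face","board"]:
    A=tip_of(a,n);B=tip_of(b,n)
    for l,P in(("scene",A),("side",B)):
        print(n,l,[(np.round(p["location"]),round(p["p"],2)) for p in P[:3]])
    if A and B: print("   tri",tri([ray(a,A[0]["location"]),ray(b,B[0]["location"])]))
s=ctrl.read_state();print(s["time_s"],s["position"],s["orientation"],s["opening"],s["contact_force"])
E
```

```text
holder scene [(array([203., 310.]), 0.76)]
holder side [(array([228., 328.]), 0.9), (array([242., 279.]), 0.46)]
   tri [ 0.5491 -0.0549 -0.0001]
fixed_face scene [(array([165., 315.]), 0.82)]
fixed_face side [(array([240., 347.]), 0.65)]
   tri [ 0.5595 -0.1503  0.0297]
jaw_face scene [(array([197., 311.]), 0.91), (array([163., 320.]), 0.26), (array([197., 251.]), 0.2)]
jaw_face side [(array([212., 325.]), 0.57)]
   tri [ 0.5461 -0.0378  0.0286]
pad_top scene [(array([197., 311.]), 0.72)]
pad_top side [(array([193., 316.]), 0.42)]
   tri [0.5378 0.0012 0.056 ]
stop_face scene [(array([182., 331.]), 0.78)]
stop_face side [(array([228., 320.]), 0.88)]
   tri [ 0.517  -0.0956  0.0289]
board scene [(array([204., 418.]), 0.9), (array([292., 284.]), 0.74), (array([172., 314.]), 0.72)]
board side [(array([261., 229.]), 0.97), (array([182., 292.]), 0.88), (array([228., 340.]), 0.71)]
   tri [ 0.3349 -0.1037 -0.0043]
0.7 [ 0.1594 -0.6043  0.2313] [-3.1155 -0.4039 -0.0001] 0.996502705839086 [ 0.4122  0.6684 -0.2308]
```

View pics/scene.png

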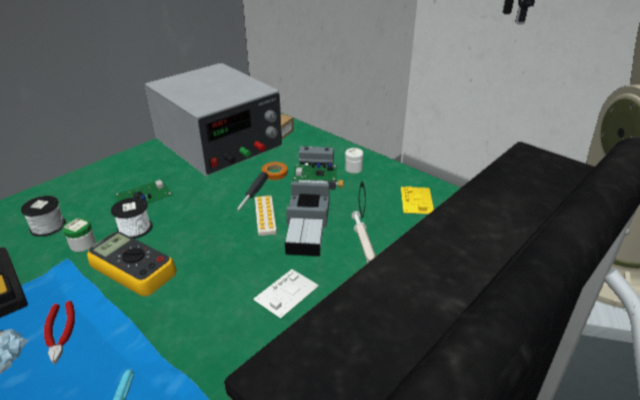

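View pics/side.png

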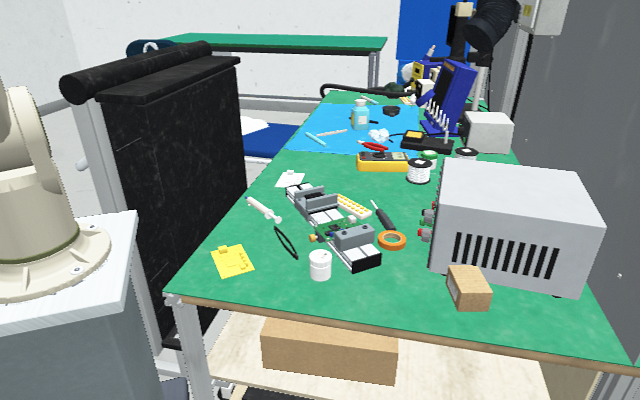

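The two pictures show the following.

- **Scene view:** the holder with its open jaw is at about (308,205), with the green board in it at (317,172). Look-alikes are a white one at (286,292), a yellow one at (417,200) and a loose green one at (145,190).
- **Side view:** the holder is at (330,228) and the real board at (340,228).
- **Sliding jaws:** there is only one holder, so its black pad at (310,198) in the scene view is the target.

Next I move over it for a close look.

Emit:
servo_tool(targets=[[0.64,-0.55,-0.02,0,0,0,-1],[0.64,-0.55,-0.02,0,0,0,-1],[0.64,-0.55,-0.02,0,0,0,-1],[0.64,-0.55,-0.02,0,0,0,-1],[0.64,-0.55,-0.02,0,0,0,-1],[0.64,-0.55,-0.02,0,0,0,-1],[0.64,-0.55,-0.02,0,0,0,-1],[0.64,-0.55,-0.02,0,0,0,-1]])

```text
time_s: 1.7
position: [0.3515, -0.3251, 0.2396]
orientation: [3.115, 0.404, 0.001]
contact_force: [1.0, -0.1, 0.7]
opening: 0.003
finger_force: 0.0
```

Emit:
servo_tool(targets=[[0.64,-0.55,-0.02,0,0,0,-1],[0.64,-0.55,-0.02,0,0,0,-1],[0.64,-0.55,-0.02,0,0,0,-1],[0.64,-0.55,-0.02,0,0,0,-1],[0.64,-0.55,-0.02,0,0,0,-1],[0.64,-0.55,-0.02,0,0,0,-1],[0.64,-0.55,-0.02,0,0,0,-1],[0,0,0,0,0,0,-1]])

```text
time_s: 2.7
position: [0.5196, -0.0791, 0.2465]
orientation: [-3.113, -0.414, -0.002]
contact_force: [-0.1, 0.6, -0.2]
opening: 0.0
finger_force: 0.0
```

```bash
cat >> h.py <<'E'
def wray(c,loc):
    v,u=loc; K=c["mtx"]; R=np.array(c["R"]); t=np.array(c["t"])
    x=(u-K[0][2])/K[0][0]; y=(v-K[1][2])/K[1][1]; r=np.hypot(x,y)
    s=np.sin(r)/r if r>1e-9 else 1; d=R.T@np.array([x*s,y*s,np.cos(r)])
    return -R.T@t,d
def watz(c,loc,z):
    o,d=wray(c,loc); return o+d*(z-o[2])/d[2]
Z={"holder":0,"fixed_face":.03,"jaw_face":.03,"pad_top":.048,"stop_face":.03,"board":.03}
def look(name):
    c=optics.snapshot("wrist"); save(c,name)
    for n in Z:
        for p in tip_of(c,n)[:2]:
            print(n,np.round(p["location"]),round(p["p"],2),np.round(watz(c,p["location"],Z[n]),4))
    return c
E
python3 - <<'E'
from h import *
c=look("w1.png"); print(ctrl.read_state()["position"], -np.array(c["R"]).T@c["t"])
E
```

```text
holder [139. 308.] 0.84 [ 0.5476 -0.0541  0.    ]
fixed_face [150. 389.] 0.87 [ 0.5635 -0.1506  0.03  ]
jaw_face [138. 293.] 0.68 [ 0.5474 -0.038   0.03  ]
jaw_face [210. 214.] 0.49 [0.4337 0.0396 0.03  ]
pad_top [142. 256.] 0.63 [0.5342 0.     0.048 ]
stop_face [180. 333.] 0.66 [ 0.5114 -0.0963  0.03  ]
board [215. 310.] 0.72 [ 0.4607 -0.0812  0.03  ]
board [151. 358.] 0.58 [ 0.5527 -0.1151  0.03  ]
[ 0.51793635 -0.08420966  0.24638663] [ 0.58730939 -0.0604282   0.38964339]
```

View pics/w1.png

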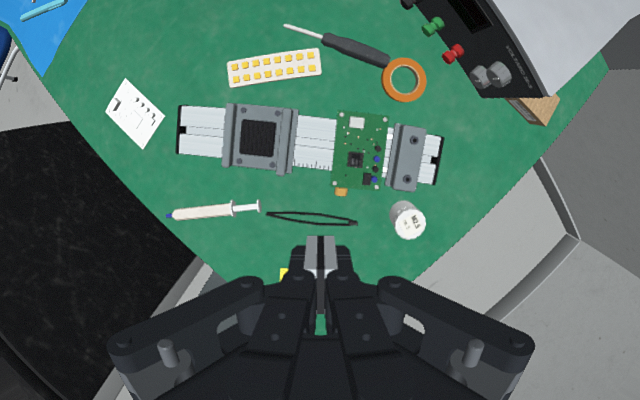

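The wrist view shows the holder with its pad at (260,139), the green board at (360,150) and the fixed jaw at (408,155). The strip, tape, driver, syringe, tweezers and tub all lie clear of the rail, and a white decoy is at (135,115).

```bash
python3 - <<'E'
from h import *
c=optics.snapshot("wrist")
f=lambda u,v,z=.03: np.round(watz(c,(v,u),z)[:2],4)
P={k:f(*k) for k in[(178,107),(178,153),(444,137),(436,186)]}; print(P)
a=list(P.values()); 
for i,j in((2,0),(3,1),(0,1)):
    d=a[i]-a[j]; print(np.arctan2(d[1],d[0]),np.hypot(*d))
print("rail centre",np.mean(a,axis=0))
# pad by dark mask
g=c["frame"][90:190,225:300].max(axis=2)<60
n,l,s,ce=cv2.connectedComponentsWithStats(g.astype(np.uint8)); i=1+s[1:,4].argmax()
ys,xs=np.where(l==i); r=cv2.minAreaRect(np.c_[xs+225,ys+90].astype(np.float32)); print(r)
print([f(x,y,.048) for x,y in cv2.boxPoints(r)], f(*r[0],.048))
cv2.imwrite("pics/crop.png",cv2.resize(cv2.cvtColor(c["frame"][80:210,160:460],cv2.COLOR_RGB2BGR),None,fx=2.6,fy=2.6,interpolation=cv2.INTER_CUBIC))
s=ctrl.read_state();print(s["position"],s["orientation"],s["contact_force"])
E
```

```text
{(178, 107): array([0.552 , 0.1055]), (178, 153): array([0.4953, 0.0947]), (444, 137): array([ 0.5967, -0.2196]), (436, 186): array([ 0.5353, -0.2296])}
-1.4341569379314356 0.32815865065544136
-1.448073581026324 0.326757540081327
0.1882215053047705 0.057719407481366294
rail centre [ 0.544825 -0.06225 ]
((252.48251342773438, 135.71859741210938), (33.532867431640625, 34.609432220458984), 4.5739216804504395)
[array([0.5171, 0.0168]), array([0.5562, 0.022 ]), array([ 0.5616, -0.016 ]), array([ 0.5232, -0.0217])] [ 0.5396 -0.    ]
[ 0.51802494 -0.08402835  0.24640195] [3.11556384e+00 4.01228862e-01 8.41222581e-05] [ 0.51731904  0.034929   -0.57589166]
```

View pics/crop.png

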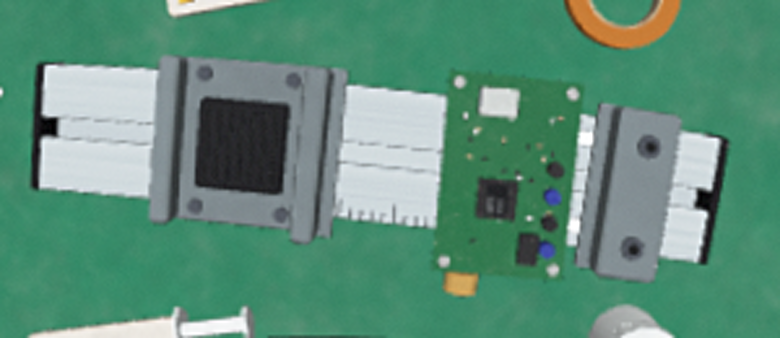

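The crop confirms the choice: the pad sits in the open sliding jaw and the green board lies between the jaws, with the brass thumb screw beside it. The holder's yaw is about 0.135 and the pad centre is at about (0.540, 0.000).

Emit:
servo_tool(targets=[[0,0,0,0,0,0.0193,-1],[0.33,-0.75,0,0,0,0,-1],[0.33,-0.75,0,0,0,0,-1],[0,0,0.8,0,0,0,-1],[0,0,0.8,0,0,0,-1],[0,0,0.8,0,0,0,-1],[0,0,0.6,0,0,0,-1],[0,0,0,0,0,0,-1]])

```text
time_s: 4.1
position: [0.539, -0.0049, 0.0943]
orientation: [-3.134, -0.213, 0.007]
contact_force: [0.0, 0.7, 0.3]
opening: 0.002
finger_force: 0.0
```

```bash
python3 - <<'E'
from h import *
s=ctrl.read_state();print(s["position"],s["orientation"],s["contact_force"])
a=optics.snapshot("scene");b=optics.snapshot("side")
w=optics.snapshot("wrist")
ims=[cv2.resize(x,(400,300),interpolation=cv2.INTER_CUBIC) for x in(a["frame"][145:265,240:400],b["frame"][150:270,250:410],w["frame"][100:340,160:480])]
ims.append(np.zeros_like(ims[0]))
cv2.imwrite("pics/m1.png",np.vstack([np.hstack(ims[:2]),np.hstack(ims[2:])])[:,:,::-1])
E
```

```text
[ 0.53895887 -0.00487012  0.09428651] [-3.13377903 -0.21318361  0.00737775] [0.01581741 0.67637014 0.26941685]
```

View pics/m1.png

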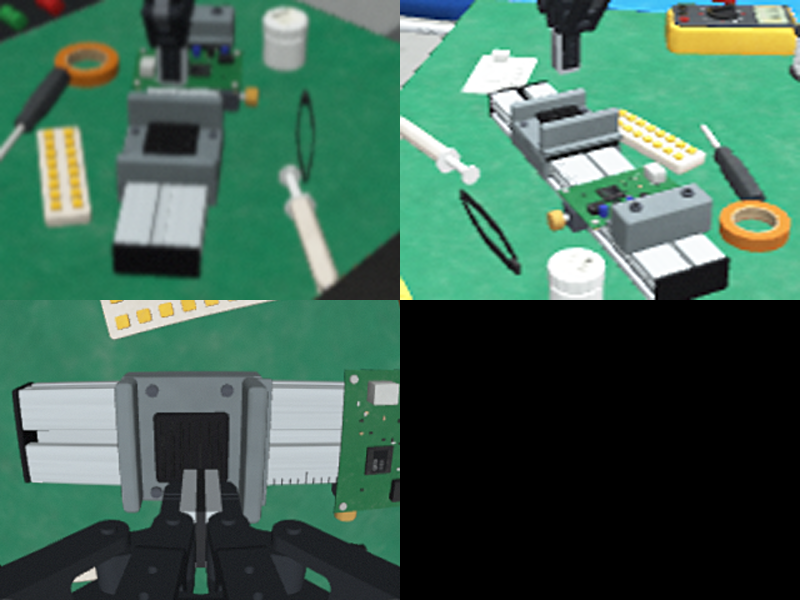

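The fingertips hang above the pad, clear of the upright and the ridge, and in the wrist crop the tips sit over the pad at about (200,475). I'll go down to just above it, then press in small steps.

Emit:
servo_tool(targets=[[0.01,0,0.4,0,0,0,-1],[0,0,0.4,0,0,0,-1],[0,0,0.04,0,0,0,-1],[0,0,0,0,0,0,-1]])

```text
time_s: 4.75
position: [0.5422, -0.0042, 0.0557]
orientation: [3.134, 0.214, 0.003]
contact_force: [-0.1, 0.2, 0.2]
opening: -0.003
finger_force: 0.0
```

Emit:
servo_tool(targets=[[0,0,0.03,0,0,0,-1],[0,0,0.03,0,0,0,-1],[0,0,0,0,0,0,-1]])

```text
time_s: 5.12
position: [0.5413, -0.0042, 0.0515]
orientation: [-3.134, -0.214, -0.0]
contact_force: [-0.2, -0.2, -0.7]
opening: 0.005
finger_force: 0.0
```

Emit:
servo_tool(targets=[[0,0,0.04,0,0,0,-1],[0,0,0.04,0,0,0,-1],[0,0,0,0,0,0,-1]])

```text
time_s: 5.5
position: [0.5413, -0.0042, 0.0473]
orientation: [-3.134, -0.214, -0.0]
contact_force: [-1.2, 0.4, 2.2]
opening: 0.001
finger_force: 1.1
```

Emit:
servo_tool(targets=[[0,0,0.03,0,0,0,-1],[0,0,0,0,0,0,-1]])

```text
time_s: 5.75
position: [0.5414, -0.0042, 0.0461]
orientation: [3.134, 0.214, 0.0]
contact_force: [-2.2, -0.0, 6.0]
opening: 0.001
finger_force: 2.7
```

Emit:
servo_tool(targets=[[0,0,0.03,0,0,0,-1],[0,0,0.03,0,0,0,-1],[0,0,0,0,0,0,-1]])

```text
time_s: 6.12
position: [0.5415, -0.0042, 0.044]
orientation: [3.134, 0.214, 0.001]
contact_force: [-5.3, 0.0, 15.6]
opening: 0.004
finger_force: 7.2
```

The pad is fully down. Now I push along tool +y, which is holder -y.

Emit:
servo_tool(targets=[[0,0.04,0,0,0,0,-1],[0,0.06,0,0,0,0,-1],[0,0.08,0,0,0,0,-1],[0,0.08,0,0,0,0,-1],[0,0,0,0,0,0,-1]])

```text
time_s: 6.75
position: [0.5434, -0.0177, 0.044]
orientation: [3.133, 0.213, 0.001]
contact_force: [-4.9, -1.0, 13.2]
opening: -0.001
finger_force: 6.9
```

```bash
python3 - <<'E'
from h import *
a=optics.snapshot("scene");b=optics.snapshot("side");w=optics.snapshot("wrist")
ims=[cv2.resize(x,(400,300),interpolation=cv2.INTER_CUBIC) for x in(a["frame"][145:265,240:400],b["frame"][150:270,250:410],w["frame"][100:340,160:480])]
ims.append(np.zeros_like(ims[0]))
cv2.imwrite("pics/m2.png",np.vstack([np.hstack(ims[:2]),np.hstack(ims[2:])])[:,:,::-1])
E
```

```text
(no output)
```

View pics/m2.png

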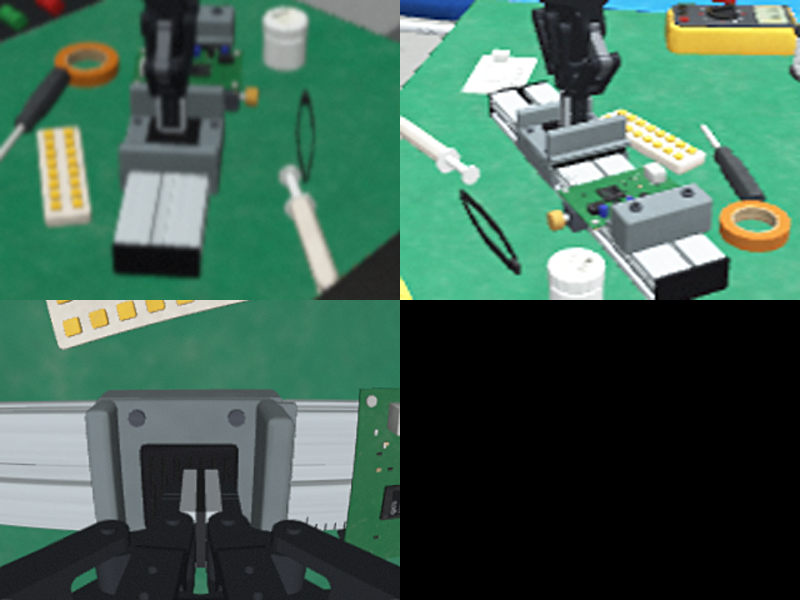

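The jaw is following the fingers with the pad down, and the board is still untouched at (205,190) in the side crop. I'll continue.

Emit:
servo_tool(targets=[[0,0.06,0,0,0,0,-1],[0,0.08,0,0,0,0,-1],[0,0.08,0,0,0,0,-1],[0,0.08,0,0,0,0,-1],[0,0.08,0,0,0,0,-1],[0,0.06,0,0,0,0,-1],[0,0,0,0,0,0,-1]])

```text
time_s: 7.78
position: [0.5464, -0.0395, 0.044]
orientation: [3.133, 0.213, 0.001]
contact_force: [-5.3, -0.6, 13.3]
opening: 0.001
finger_force: 6.7
```

Emit:
servo_tool(targets=[[0,0.06,0,0,0,0,-1],[0,0.06,0,0,0,0,-1],[0,0.06,0,0,0,0,-1],[0,0,0,0,0,0,-1]])

```text
time_s: 8.28
position: [0.5476, -0.0484, 0.044]
orientation: [3.133, 0.213, 0.001]
contact_force: [-4.7, -1.4, 13.8]
opening: -0.0
finger_force: 6.7
```

Emit:
servo_tool(targets=[[0,0.06,0,0,0,0,-1],[0,0.04,0,0,0,0,-1],[0,0.04,0,0,0,0,-1],[0,0,0,0,0,0,-1]])

```text
time_s: 8.78
position: [0.5485, -0.055, 0.044]
orientation: [3.134, 0.214, 0.001]
contact_force: [-5.2, -0.2, 13.5]
opening: -0.001
finger_force: 6.7
```

Emit:
servo_tool(targets=[[0,0.03,0,0,0,0,-1],[0,0.03,0,0,0,0,-1],[0,0,0,0,0,0,-1]])

```text
time_s: 9.15
position: [0.5489, -0.0578, 0.044]
orientation: [3.134, 0.214, 0.001]
contact_force: [-4.8, -0.3, 14.0]
opening: 0.002
finger_force: 6.7
```

Emit:
servo_tool(targets=[[0,0.03,0,0,0,0,-1],[0,0.03,0,0,0,0,-1],[0,0,0,0,0,0,-1]])

```text
time_s: 9.52
position: [0.5491, -0.059, 0.044]
orientation: [-3.133, -0.217, -0.0]
contact_force: [-5.9, 4.3, 15.2]
opening: -0.002
finger_force: 7.3
```

```bash
python3 - <<'E'
from h import *
a=optics.snapshot("scene");b=optics.snapshot("side");w=optics.snapshot("wrist")
ims=[cv2.resize(x,(400,300),interpolation=cv2.INTER_CUBIC) for x in(a["frame"][145:265,240:400],b["frame"][175:265,290:410],w["frame"][100:340,160:480],w["frame"][180:330,270:470])]
cv2.imwrite("pics/m3.png",np.vstack([np.hstack(ims[:2]),np.hstack(ims[2:])])[:,:,::-1])
E
```

```text
(no output)
```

View pics/m3.png

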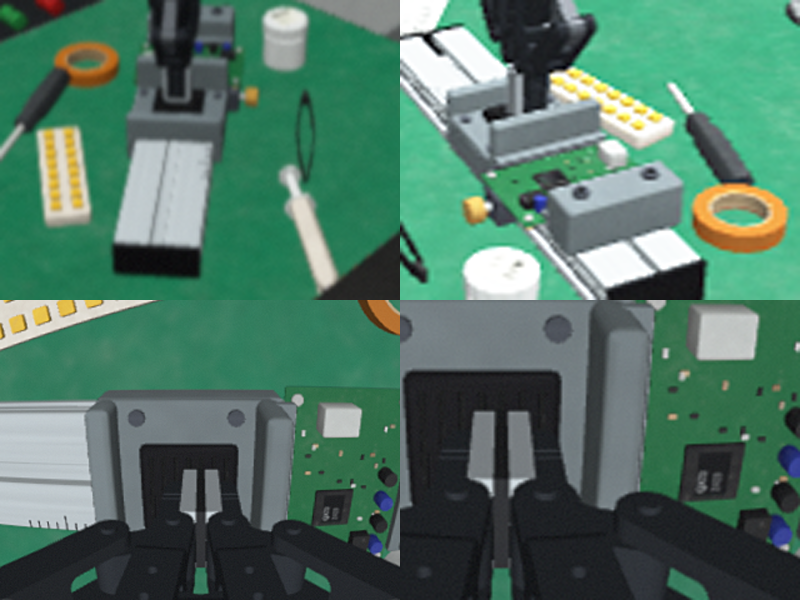

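The jaw now meets resistance (+4.3 N in y) after about 55 mm of travel, and the board sits between both jaws. I'll push slightly more to confirm the hard stop.

Emit:
servo_tool(targets=[[0,0.04,0,0,0,0,-1],[0,0.04,0,0,0,0,-1],[0,0,0,0,0,0,-1]])

```text
time_s: 10.05
position: [0.5505, -0.062, 0.0441]
orientation: [-3.132, -0.218, -0.003]
contact_force: [-2.3, 5.5, 11.4]
opening: 0.0
finger_force: 5.5
```

```bash
python3 - <<'E'
from h import *
w=look("w9.png");b=optics.snapshot("side");a=optics.snapshot("scene")
for n in("fixed_face","jaw_face","stop_face","board"):
    A=tip_of(a,n);B=tip_of(b,n)
    print(n,[(np.round(p["location"]),round(p["p"],2),np.round(atz(b,p["location"],.03),4)) for p in B[:3]],[(np.round(p["location"]),round(p["p"],2),np.round(atz(a,p["location"],.03),4)) for p in A[:3]])
E
```

```text
holder [224. 310.] 0.6 [ 0.5469 -0.0553  0.    ]
fixed_face [238. 469.] 0.7 [ 0.5616 -0.1502  0.03  ]
fixed_face [257. 308.] 0.33 [ 0.5388 -0.0562  0.03  ]
jaw_face [242. 375.] 0.58 [ 0.5532 -0.0924  0.03  ]
pad_top [256. 306.] 0.9 [ 0.5484 -0.0548  0.048 ]
board [249. 425.] 0.89 [ 0.5518 -0.1233  0.03  ]
board [197.  39.] 0.75 [0.5457 0.1497 0.03  ]
fixed_face [(array([239., 349.]), 0.68, array([ 0.5607, -0.1508,  0.03  ]))] [(array([164., 318.]), 0.58, array([ 0.5568, -0.1569,  0.03  ]))]
jaw_face [(array([225., 337.]), 0.65, array([ 0.5542, -0.0966,  0.03  ]))] [(array([182., 313.]), 0.88, array([ 0.5522, -0.0875,  0.03  ]))]
stop_face [(array([226., 317.]), 0.89, array([ 0.5157, -0.0885,  0.03  ]))] [(array([181., 331.]), 0.82, array([ 0.5158, -0.0978,  0.03  ])), (array([175., 274.]), 0.21, array([ 0.6386, -0.0965,  0.03  ]))]
board [(array([232., 341.]), 0.94, array([ 0.5536, -0.1243,  0.03  ])), (array([263., 230.]), 0.73, array([ 0.3348, -0.1547,  0.03  ])), (array([182., 293.]), 0.6, array([0.5194, 0.1271, 0.03  ]))] [(array([202., 419.]), 0.94, array([ 0.3345, -0.0599,  0.03  ])), (array([294., 285.]), 0.85, array([0.52  , 0.2279, 0.03  ])), (array([169., 316.]), 0.77, array([ 0.557 , -0.1378,  0.03  ]))]
```

Emit:
servo_tool(targets=[[0,0.05,0.01,0,0,0,-1],[0,0.05,0,0,0,0,-1],[0,0,0,0,0,0,-1]])

```text
time_s: 11.28
position: [0.5519, -0.0667, 0.044]
orientation: [-3.132, -0.218, -0.006]
contact_force: [-0.3, 6.6, 12.0]
opening: 0.001
finger_force: 6.1
```

Emit:
servo_tool(targets=[[0,0.04,0,0,0,0,-1],[0,0.04,0,0,0,0,-1],[0,0,0,0,0,0,-1]])

```text
time_s: 11.65
position: [0.552, -0.0673, 0.044]
orientation: [-3.128, -0.222, -0.004]
contact_force: [-2.9, 14.9, 14.7]
opening: 0.002
finger_force: 10.7
```

The fingers are now on the upright and the jaw is hard against the stop at 15 N. I'll lift straight up so the pad rises, then ease off the upright and retract.

Emit:
servo_tool(targets=[[0,0,-0.04,0,0,0,-1],[0,0,-0.04,0,0,0,-1],[0,0,-0.04,0,0,0,-1],[0,0,-0.04,0,0,0,-1],[0,-0.02,0,0,0,0,-1],[0,-0.05,0,0,0,0,-1],[0,-0.05,-0.02,0,0,0,-1],[0,0,0,0,0,0,-1]])

```text
time_s: 12.65
position: [0.5501, -0.0676, 0.0514]
orientation: [-3.134, -0.214, -0.0]
contact_force: [-0.2, 2.5, -0.8]
opening: -0.002
finger_force: 1.1
```

Emit:
servo_tool(targets=[[0,0,-0.3,0,0,0,-1],[0,0,-0.8,0,0,0,-1],[0,0,-0.8,0,0,0,-1],[0,-0.4,-0.8,0,0,0,-1],[0,-0.4,-0.8,0,0,0,-1],[0,0,0,0,0,0,-1],[0,0,0,0,0,0,-1]])

```text
time_s: 13.52
position: [0.5446, -0.0288, 0.2268]
orientation: [3.133, 0.213, 0.001]
contact_force: [-0.7, -0.2, -0.3]
opening: 0.003
finger_force: 0.0
```

```bash
python3 - <<'E'
from h import *
c=look("w10.png");b=optics.snapshot("side")
A=[cv2.resize(c["frame"][80:280,200:520],(800,380)),cv2.resize(b["frame"][170:270,270:430],(352,220))]
A[1]=cv2.copyMakeBorder(A[1],0,0,0,448,cv2.BORDER_CONSTANT)
cv2.imwrite("pics/m4.png",np.vstack(A)[:,:,::-1])
E
```

```text
holder [168. 343.] 0.56 [ 0.5481 -0.0557  0.    ]
fixed_face [170. 426.] 0.88 [ 0.565  -0.1494  0.03  ]
jaw_face [172. 374.] 0.82 [ 0.5532 -0.0881  0.03  ]
pad_top [178. 347.] 0.76 [ 0.5469 -0.0573  0.048 ]
pad_top [247. 249.] 0.66 [0.4506 0.0424 0.048 ]
stop_face [205. 372.] 0.94 [ 0.5148 -0.093   0.03  ]
board [161. 154.] 0.9 [0.5345 0.1762 0.03  ]
board [176. 403.] 0.8 [ 0.5546 -0.1228  0.03  ]
```

View pics/m4.png

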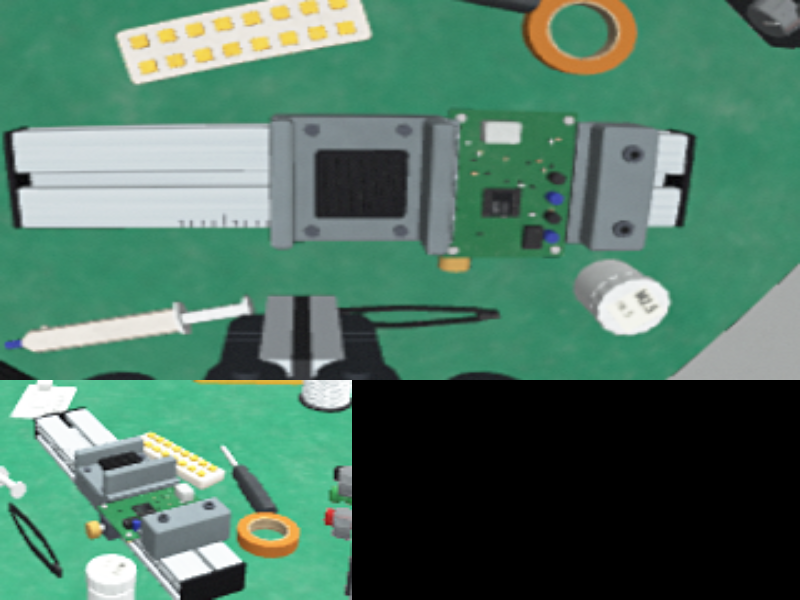

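The final view shows the jaw closed, with a measured face gap of about 62 mm. The board is square between both lips at (510,185), the pad is up, the hand is clear and the loose parts are where they were.

```bash
python3 -c "
from bench import ctrl
print(ctrl.sign_off())"
```

```text
the job is handed in; nothing more can be done
None
```

The jaw is closed against the stop block with the pad back up and the board held square under both lips; the job is handed in at about 13.5 s, and no pass or fail verdict was returned.

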